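# Sweep scrapped components into the reject tray

### The arm

A 6-joint arm with a two-finger parallel gripper is mounted at the origin on the work surface. World frame = base frame: x ahead of the robot, y to its left, z up, the work surface at z = 0. Lengths are in mm, angles in degrees, forces in N, time in s.
With the tool pointing down it reaches from about 300 to 850 mm from the base axis. Payload 4.2 kg.
Tool frame: the origin (TCP) lies on the centre line of the jaws, within the pads' length; the fingertips stand 8 mm ahead of it and the grasp point (between the pads) lies 11 mm behind it; z points along the fingers, y is the line along which they close (so a half turn about z gives the same grasp; the last joint's range is limited). The gripper opens to 91 mm and grips with 3 to 60 N. Pads are 32 mm wide; open, the fingers measure 118 mm over their backs; the gripper's body (76 mm by 178 mm) begins 60 mm behind the grasp point.
Start: joints at [-74.313, 18.312, 89.639, -0, 72.044, -1.146], TCP at [166.518, -550.376, 221.976] pointing down, gripper open.
Joint ranges: [-177.97, 177.97], [-48.28, 115.42], [12.27, 149.76], [-77.06, 257.06], [2.81, 150.46], [-146.56, 146.56]. Speed limits (degrees/s): [147.25, 147.25, 180, 180, 180, 180].

### API

Orientations are given as [roll, pitch, yaw] about the fixed x, y, z axes, in that order (R = Rz(yaw) Ry(pitch) Rx(roll)).
In Python, from workcell import telemetry, eyes, ticket gives the robot as it stands. The module is installed in compiled form; this text tells all that it offers.
- The arm moves only by the shell command python3 -m crank 'ROWS' [OPENING] [FORCE]. ROWS is JSON, a list of rows, each an object of numbers: "dx", "dy", "dz": the shift along the world's x, y, z normalised to -1 to 1, where 1 is 80 cm; "yaw": the turn about the world's z normalised to -1 to 1, where 1 is 5 degrees. A call has 1 to 10 rows; each row shifts and turns the commanded pose from where the row before left it; what a row does not reach is not made up. A row lasts 1/8 s, in which the tool goes at most 62.5 mm and 10.7 degrees, less where a joint would pass 70% of its speed; a pose out of reach is approached as far as the arm can. A call with a number of a shift or a turn outside -1 to 1 is refused whole. A call with a gripper value outside its range is refused whole. OPENING is the opening, from 0 (shut) to 1 (fully open), set as the call begins (- or left out, the last holds). The fingers move at their own pace and stop on an object; FORCE is the grip in N (left out, the last holds). Time passes only in rows, so rows that do not move let the fingers close. It gives the time, the measured TCP pose, the force, the opening and the grip force at its end, in the units of the state.
- telemetry.state(): the state, without advancing time (a new reading comes with each control period).
- eyes.grab_frame(name): name is "side" or "top"; returns the picture (420x560x3 uint8, red, green, blue); there is no depth.
- eyes.calibration(name): a dict with "camera_matrix" (3x3 intrinsics, pixels), "world_from_camera" (4x4, takes a point from camera to world coordinates). Camera axes: x right, y down, z forward; pixel columns grow to the right and rows downward; lengths in mm; the calibration is good to about 2 mm. A picture is of the moment at which its call begins. calibration takes no time and is no camera call.
- ticket.job_done(): hands the job in; it is judged then, once.
The state is a dict: "time_s": time; "qpos": joint angles; "qvel": joint speeds; "effort": joint torques, N m; "ee_pos": TCP position; "ee_rot": TCP orientation; "force": force on the tool from outside, world axes, zero at the start; "torque": the same for the moment, N m; "gripper_width": finger opening in mm; "gripper_force": force on a finger pad.
Only numpy, scipy, OpenCV 4.12 (cv2) and the standard library are available. Lean on these libraries where they do the work, as an engineer would, in place of code of your own. Each camera call takes 0.05 s, during which the arm holds its last target. There are 200 camera calls.

### The job

With closed fingers, sweep the three scrapped components (the toroid choke, the small finned heat sink and the relay lying with its pins up) across the bench through the open side of the three-sided reject tray, until each lies well inside it. Only push them along the bench: do not pick up, lift or flick them, and leave everything else where it stands, the capacitor and transformer among them included.

Things in the scene. Friction and masses are not known exactly. Their poses are not given: they have to be found in the camera images.
- tray: Bare aluminium tray fixed to the bench, at +y, open side towards -y (turned up to 0.25 rad). Inside 130 mm deep (its x), 200 mm wide (its y); walls 4 mm thick, 25 mm high at back and sides, no wall on the fourth. Origin: centre of the inner floor, which is level with the bench, no lip. Its x runs from the open edge (-65 mm) to the back wall (+65 mm).
- choke: Toroid choke lying flat, a copper-wound ring 36 mm across and 13 mm high with a 10 mm hole, 28 to 56 g; to be swept. Origin: centre of its underside.
- heatsink: Small bare aluminium heat sink with five fins, 36 (its x) x 28 (its y) x 18 mm high, 21 to 42 g; to be swept. Origin: centre of its underside.
- relay: Small black block-shaped relay lying on its back with its pins up, 32 (its x) x 24 (its y) x 18 mm high (22 with pins), 21 to 42 g; to be swept. Origin: centre of its underside.
- capacitor: Bystander, to be left alone. Black electrolytic capacitor standing upright among the parts, 22 mm diameter, 35 mm high, 40 g. Origin: centre of its underside.
- transformer: Bystander, to be left alone. Dark steel transformer block among the parts, 24 x 30 x 26 mm high (coil 34 mm long in y), 110 g. Origin: centre of its underside.
- spool: Bystander, to be left alone. Solder spool standing on its flange, 52 mm diameter, 40 mm high. Origin: centre of its underside.
- jar: Bystander, to be left alone. Small amber flux jar, 44 mm diameter, 45 mm high. Origin: centre of its underside.
- screwdriver: Bystander, to be left alone. Screwdriver lying at the far side, 170 mm long along its x. Origin: on its underside, near its middle.
- board: Bystander, to be left alone. Green circuit board on four short brass legs, 150 x 100 mm, 24 mm high with its components. Origin: under its centre, at bench height.
- meter: Bystander, to be left alone. Hand multimeter lying on its back, 170 x 80 x 46 mm high with its dial. Origin: centre of its underside.
Mind the look-alikes: they are no part of the job. Several things have the shape of the heatsink; the one meant has the colours described above. What is shaped like the relay but orange is not meant.

How it is judged:
By the outcome, as a careful person would: the job done as asked, in the order asked, and still so for the second after the job is handed in, with the robot touching nothing.
It also fails if it takes over 64 s, if anything falls off the work surface, if the arm or the gripper's body presses on something with over 40 N, if the wrist force passes 120 N, or if a joint passes its speed limit or range.

## Working session

There is one attempt and no reset: what is moved stays moved. The work goes in short steps, Python scripts to look and compute and a shell command to move; the robot and the scene stay as the last step left them, time stands still between calls to the robot, and variables do not carry over. Pictures are saved under pics/ and viewed, at most 10 in all, crops included, and the job is handed in when it is done.

```bash
mkdir -p pics
cat > h.py <<'E'
import numpy as np, cv2
from workcell import telemetry, eyes, ticket
def save(cam,fn):
    im=eyes.grab_frame(cam); cv2.imwrite('pics/'+fn,im[:,:,::-1]); return im
def px2w(cam,uv,z):
    c=eyes.calibration(cam);K=np.array(c['camera_matrix']);T=np.array(c['world_from_camera'])
    d=T[:3,:3]@np.linalg.inv(K)@np.array([uv[0],uv[1],1.]);o=T[:3,3]
    return (o+d*(z-o[2])/d[2])[:2].round(1)
def w2px(cam,p):
    c=eyes.calibration(cam);K=np.array(c['camera_matrix']);T=np.linalg.inv(np.array(c['world_from_camera']))
    q=K@(T[:3,:3]@np.array(p)+T[:3,3]);return (q[:2]/q[2]).round(1)
E
python3 - <<'E'
from h import *
im=save('top','t0.png')
b=cv2.resize(im,(784,588),interpolation=cv2.INTER_CUBIC);cv2.imwrite('pics/t0b.png',b[:,:,::-1])
save('side','s0.png')
print(telemetry.state())
for cam in('top','side'):
  print(eyes.calibration(cam))
E
```

```text
{'time_s': 0.1, 'qpos': array([-7.43137416e+01,  1.83471777e+01,  8.96988295e+01, -4.92321669e-04,
        7.20432110e+01, -1.14610102e+00]), 'qvel': array([ 0.11693799, -0.089255  , -0.24769216,  0.05150468,  0.00776988,
        0.0229311 ]), 'effort': array([ 4.26146735e-04, -4.13333166e+01, -2.32510024e+01,  7.29951099e-02,
        4.22784348e-02, -5.23179801e-05]), 'ee_pos': array([ 166.38388292, -549.95047819,  221.21633736]), 'ee_rot': array([-1.79910790e+02, -1.31652173e-03,  1.68325105e+01]), 'force': array([-0.19860474, -0.30011974, -0.04256609]), 'torque': array([0.04453038, 0.02770405, 0.01464759]), 'gripper_force': 0.0, 'gripper_width': 91.07576887991905}
{'camera_matrix': array([[479.67069187,   0.        , 274.63795382],
       [  0.        , 479.67069187, 211.38621406],
       [  0.        ,   0.        ,   1.        ]]), 'world_from_camera': array([[-1.93419355e-02, -9.88328444e-01,  1.51105185e-01,
         3.64527145e+02],
       [-9.99778529e-01,  2.03727589e-02,  5.27662416e-03,
        -6.92670117e+01],
       [-8.29346725e-03, -1.50969660e-01, -9.88503607e-01,
         1.29029969e+03],
       [ 0.00000000e+00,  0.00000000e+00,  0.00000000e+00,
         1.00000000e+00]])}
{'camera_matrix': array([[422.37577602,   0.        , 282.76495088],
       [  0.        , 422.37577602, 208.84449191],
       [  0.        ,   0.        ,   1.        ]]), 'world_from_camera': array([[-7.91522390e-01, -4.50524485e-01,  4.12940668e-01,
         2.06767192e+02],
       [-6.11093257e-01,  5.91827096e-01, -5.25647905e-01,
         4.08091633e+02],
       [-7.57222417e-03, -6.68407343e-01, -7.43756872e-01,
         7.14163009e+02],
       [ 0.00000000e+00,  0.00000000e+00,  0.00000000e+00,
         1.00000000e+00]])}
```

View pics/t0b.png

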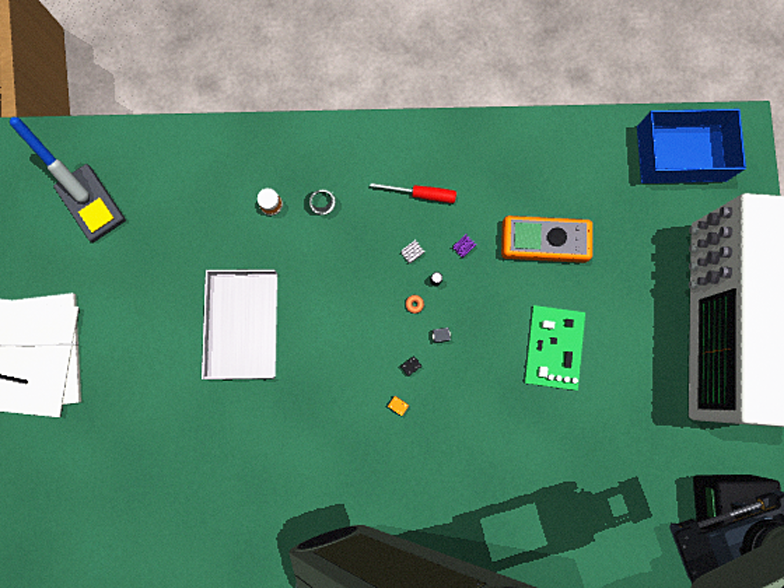

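View pics/s0.png

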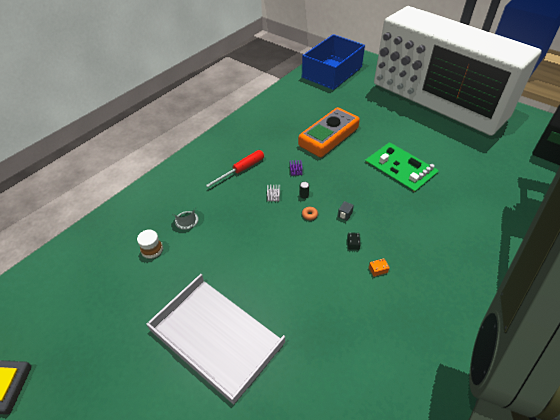

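The tray is at the left, with its open side facing right. In the enlarged top view the parts are: heat sink (413,251), choke (415,304), relay (410,366), capacitor (436,279), transformer (441,335). The decoys are purple (463,245) and orange (399,406).

Run:
```python
from h import *
im=cv2.imread('pics/t0.png')
c=im[165:300,140:345];c=cv2.resize(c,None,fx=3.9,fy=3.9,interpolation=cv2.INTER_CUBIC);cv2.imwrite('pics/c0.png',c)
s=1.4
for n,u,v,z in [('hs',413,251,15),('choke',415,304,13),('relay',410,366,18),('cap',436,279,35),('trf',441,335,26),('orange',399,406,18),('purple',463,245,18),('spool',322,202,40),('jar',268,198,45),('sd tip',370,185,5),
 ('tr1',205,270,25),('tr2',277,270,25),('tr3',275,379,25),('tr4',202,379,25),('board',530,387,10)]:
  print(n,px2w('top',(u/s,v/s),z))
```

```text
hs [ 646.5 -119.5]
choke [ 542.9 -120.7]
relay [ 424.4 -108. ]
cap [ 586.9 -160.9]
trf [ 481.1 -167.7]
orange [350.4 -85.6]
purple [ 655.7 -216.5]
spool [741.1  54.2]
jar [749.8 157.5]
sd tip [784.5 -37.9]
tr1 [615.5 281.4]
tr2 [612.6 142.9]
tr3 [404.8 145.6]
tr4 [407.5 282.6]
board [ 380.9 -333.5]
```

View pics/c0.png

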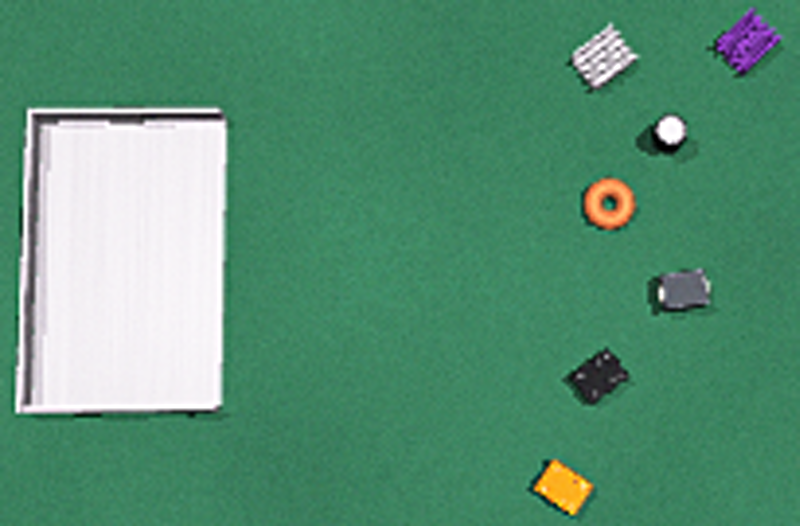

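```bash
python3 -m crank '[{"dx":0.0474,"dy":0.048,"yaw":-0.18},{"dx":0.0474,"dy":0.048,"yaw":-0.18},{"dx":0.0474,"dy":0.048,"yaw":-0.18},{"dx":0.0474,"dy":0.048,"yaw":-0.18},{"dx":0.0474,"dy":0.048,"yaw":-0.18},{"dx":0.0474,"dy":0.048,"yaw":-0.18},{"dx":0.0474,"dy":0.048,"yaw":-0.18},{"dx":0.0474,"dy":0.048,"yaw":-0.18},{"dx":0.0474,"dy":0.048,"yaw":-0.18},{"dx":0.0474,"dy":0.048,"yaw":-0.18}]' 0 10
python3 -m crank '[{"dz":-0.04},{"dz":-0.05},{"dz":-0.05},{"dz":-0.04},{"dz":0}]'
python3 - <<'E'
from h import *
im=save('top','t1.png')
s=telemetry.state();print(s['ee_pos'],s['ee_rot'],s['gripper_width'],s['time_s'])
c=cv2.resize(im[140:290,200:360],None,fx=3.7,fy=3.7,interpolation=cv2.INTER_CUBIC);cv2.imwrite('pics/c1.png',c[:,:,::-1])
print(w2px('top',[545,-166,70]))
E
```

```text
[ 166.40959189 -550.02254866  221.33896672] [-1.79926131e+02 -4.90763344e-04  1.68330158e+01] 91.23810287791207 0.15
[314.8 212.9]validation failed for argument at $[0]...
validation failed for argument at $[0]...
```

View pics/c1.png

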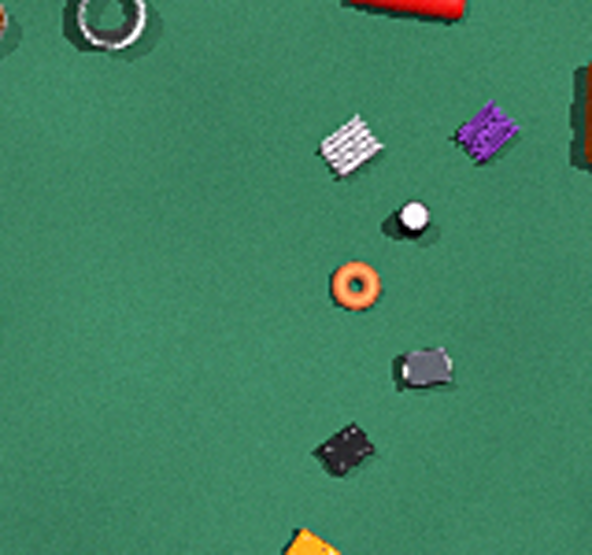

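The calls were refused and nothing moved, so the scene is unchanged. The rows probably need all four keys.

```bash
python3 -m crank '[{"dx":0.0474,"dy":0.048,"dz":0,"yaw":-0.18},{"dx":0.0474,"dy":0.048,"dz":0,"yaw":-0.18},{"dx":0.0474,"dy":0.048,"dz":0,"yaw":-0.18},{"dx":0.0474,"dy":0.048,"dz":0,"yaw":-0.18},{"dx":0.0474,"dy":0.048,"dz":0,"yaw":-0.18},{"dx":0.0474,"dy":0.048,"dz":0,"yaw":-0.18},{"dx":0.0474,"dy":0.048,"dz":0,"yaw":-0.18},{"dx":0.0474,"dy":0.048,"dz":0,"yaw":-0.18},{"dx":0.0474,"dy":0.048,"dz":0,"yaw":-0.18},{"dx":0.0474,"dy":0.048,"dz":0,"yaw":-0.18}]' 0 10
```

```text
time_s: 1.4
ee_pos: [546.7, -164.9, 221.8]
ee_rot: [180.0, 0.0, 7.8]
force: [0.7, 0.1, 0.2]
gripper_width: 0.6
gripper_force: 0.0
```

```bash
python3 -m crank '[{"dx":0,"dy":-0.001,"dz":-0.06,"yaw":0},{"dx":0,"dy":0,"dz":-0.06,"yaw":0},{"dx":0,"dy":0,"dz":-0.06,"yaw":0},{"dx":0,"dy":0,"dz":-0.05,"yaw":0},{"dx":0,"dy":0,"dz":-0.02,"yaw":0},{"dx":0,"dy":0,"dz":-0.0125,"yaw":0},{"dx":0,"dy":0,"dz":0,"yaw":0}]'
python3 - <<'E'
from h import *
im=save('top','t1b.png');s=save('side','s1b.png')
a=cv2.resize(im[150:270,230:350],(400,400),interpolation=cv2.INTER_CUBIC)
b=cv2.resize(s[150:270,240:360],(400,400),interpolation=cv2.INTER_CUBIC)
cv2.imwrite('pics/c1b.png',np.hstack([a,b])[:,:,::-1])
E
```

```text
time_s: 2.28
ee_pos: [546.2, -167.4, 12.4]
ee_rot: [180.0, -0.0, 7.8]
force: [0.6, 0.4, 0.2]
gripper_width: -0.0
gripper_force: 0.0
```

View pics/c1b.png

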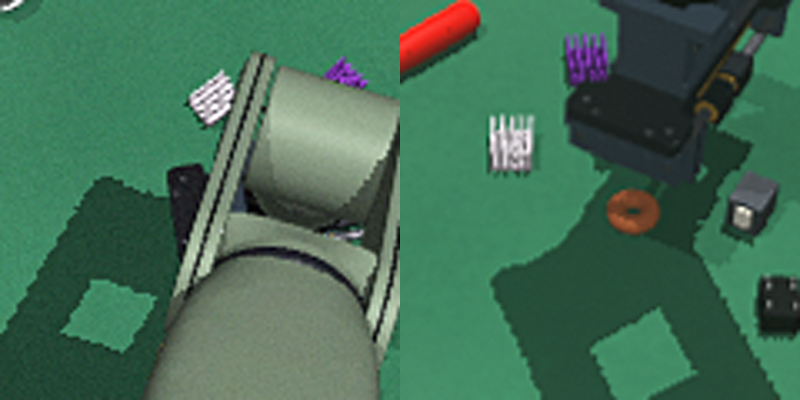

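```bash
python3 -m crank '[{"dx":0.002,"dy":0.01,"dz":0,"yaw":0},{"dx":-0.002,"dy":0.015,"dz":0,"yaw":0},{"dx":-0.0027,"dy":0.02,"dz":0,"yaw":0},{"dx":-0.0027,"dy":0.02,"dz":0,"yaw":0},{"dx":-0.0027,"dy":0.02,"dz":0,"yaw":0},{"dx":-0.0027,"dy":0.02,"dz":0,"yaw":0},{"dx":-0.0027,"dy":0.02,"dz":0,"yaw":0},{"dx":-0.0027,"dy":0.02,"dz":0,"yaw":0},{"dx":-0.0027,"dy":0.02,"dz":0,"yaw":0},{"dx":-0.0027,"dy":0.02,"dz":0,"yaw":0}]'
python3 - <<'E'
from h import *
s=save('side','s2.png')
h=cv2.cvtColor(s,cv2.COLOR_RGB2HSV)
m=cv2.inRange(h,(5,120,60),(16,255,255));m[:150]=0
n,l,st,ce=cv2.connectedComponentsWithStats(m)
for i in range(1,n):
  if st[i,4]>15: print(st[i],ce[i],px2w('side',ce[i],7))
E
```

```text
time_s: 3.62
ee_pos: [528.3, -18.1, 12.0]
ee_rot: [180.0, -0.0, 7.8]
force: [0.0, -0.9, 0.5]
gripper_width: 0.4
gripper_force: 0.2
[310 150  20   7  93] [319.33333333 152.20430108] [ 644.  -302.5]
[141 241  20  14 106] [151.79245283 249.85849057] [745.8 163.7]
[272 250  18  12  76] [280.72368421 257.32894737] [521.4  16.1]
[369 259  20  17 218] [378.70642202 267.05504587] [351.2 -84. ]
```

```bash
python3 -m crank '[{"dx":-0.003,"dy":0.022,"dz":0,"yaw":0},{"dx":-0.0035,"dy":0.026,"dz":0,"yaw":0},{"dx":-0.0035,"dy":0.026,"dz":0,"yaw":0},{"dx":-0.0035,"dy":0.026,"dz":0,"yaw":0},{"dx":-0.0035,"dy":0.026,"dz":0,"yaw":0},{"dx":-0.0035,"dy":0.026,"dz":0,"yaw":0},{"dx":-0.0035,"dy":0.026,"dz":0,"yaw":0},{"dx":-0.0035,"dy":0.026,"dz":0,"yaw":0},{"dx":-0.003,"dy":0.022,"dz":0,"yaw":0},{"dx":-0.002,"dy":0.014,"dz":0,"yaw":0}]'
python3 - <<'E'
from h import *
s=save('side','s3.png')
h=cv2.cvtColor(s,cv2.COLOR_RGB2HSV)
m=cv2.inRange(h,(5,120,60),(16,255,255));m[:260]=0
n,l,st,ce=cv2.connectedComponentsWithStats(m)
for i in range(1,n):
  if st[i,4]>15: print(st[i],ce[i],px2w('side',ce[i],7))
E
```

```text
time_s: 4.92
ee_pos: [502.2, 173.9, 12.0]
ee_rot: [180.0, 0.0, 7.9]
force: [0.6, -0.7, 0.8]
gripper_width: 0.0
gripper_force: 0.1
[369 264  20  12  99] [377.68686869 270.72727273] [348.5 -75.1]
[224 325  12  16  92] [230.76086957 333.70652174] [490.4 201. ]
```

```bash
python3 -m crank '[{"dx":0.003,"dy":-0.02,"dz":0,"yaw":0},{"dx":0,"dy":0,"dz":0.06,"yaw":0},{"dx":0,"dy":0,"dz":0.06,"yaw":0},{"dx":0.0277,"dy":-0.0577,"dz":0,"yaw":0.235},{"dx":0.0277,"dy":-0.0577,"dz":0,"yaw":0.235},{"dx":0.0277,"dy":-0.0577,"dz":0,"yaw":0.235},{"dx":0.0277,"dy":-0.0577,"dz":0,"yaw":0.235},{"dx":0.0277,"dy":-0.0577,"dz":0,"yaw":0.235},{"dx":0.0277,"dy":-0.0577,"dz":0,"yaw":0.235},{"dx":0.0277,"dy":-0.0577,"dz":0,"yaw":0.235}]'
python3 -m crank '[{"dx":0,"dy":0,"dz":0,"yaw":0}]'
python3 - <<'E'
from h import *
s=save('side','s4.png')
c=cv2.resize(s[150:400,140:400],None,fx=2.3,fy=2.3,interpolation=cv2.INTER_CUBIC)
cv2.imwrite('pics/c4.png',c[:,:,::-1])
E
```

```text
time_s: 6.22
ee_pos: [659.5, -170.0, 107.8]
ee_rot: [180.0, 0.0, 16.0]
force: [1.2, 0.4, 1.0]
gripper_width: 0.6
gripper_force: 0.0
time_s: 6.35
ee_pos: [660.1, -171.8, 107.3]
ee_rot: [179.9, 0.0, 15.7]
force: [-0.9, 1.2, -0.7]
gripper_width: 0.3
gripper_force: 0.0
```

View pics/c4.png

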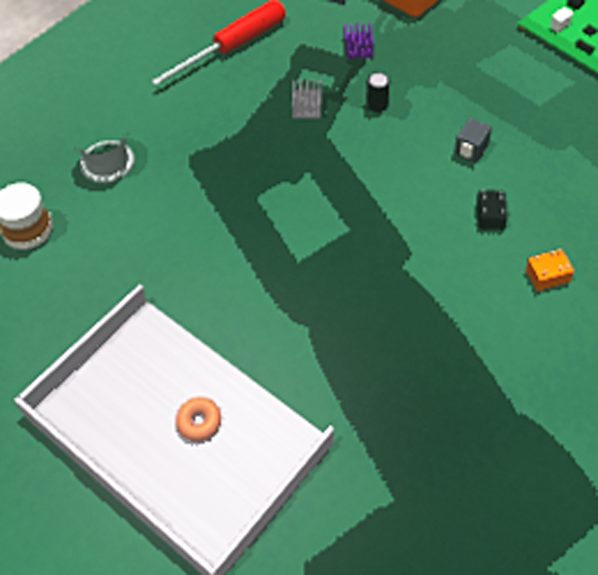

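The choke lies in the middle of the tray, at crop (198,418). Next is the heat sink.

```bash
python3 -m crank '[{"dx":0,"dy":0.0085,"dz":0,"yaw":0},{"dx":0,"dy":0,"dz":-0.04,"yaw":0},{"dx":0,"dy":0,"dz":-0.05,"yaw":0},{"dx":0,"dy":0,"dz":-0.02,"yaw":0},{"dx":0,"dy":0,"dz":-0.0095,"yaw":0},{"dx":0,"dy":0,"dz":0,"yaw":0}]'
python3 -m crank '[{"dx":-0.0029,"dy":0.01,"dz":0,"yaw":0},{"dx":-0.0029,"dy":0.01,"dz":0,"yaw":0},{"dx":-0.0043,"dy":0.015,"dz":0,"yaw":0},{"dx":-0.0043,"dy":0.015,"dz":0,"yaw":0},{"dx":-0.0043,"dy":0.015,"dz":0,"yaw":0},{"dx":-0.0043,"dy":0.015,"dz":0,"yaw":0},{"dx":-0.0043,"dy":0.015,"dz":0,"yaw":0},{"dx":-0.0043,"dy":0.015,"dz":0,"yaw":0}]'
python3 - <<'E'
from h import *
a=save('top','t5.png');s=save('side','s5.png')
a=cv2.resize(a[150:270,190:310],(400,400),interpolation=cv2.INTER_CUBIC)
b=cv2.resize(s[150:270,210:330],(400,400),interpolation=cv2.INTER_CUBIC)
cv2.imwrite('pics/c5.png',np.hstack([a,b])[:,:,::-1])
E
```

```text
time_s: 7.15
ee_pos: [660.4, -159.2, 13.0]
ee_rot: [180.0, -0.0, 16.1]
force: [-0.3, -0.5, 0.0]
gripper_width: 0.5
gripper_force: 0.0
time_s: 8.15
ee_pos: [634.4, -70.7, 12.4]
ee_rot: [180.0, 0.0, 16.1]
force: [0.5, -0.3, 0.6]
gripper_width: 0.5
gripper_force: 0.2
```

View pics/c5.png

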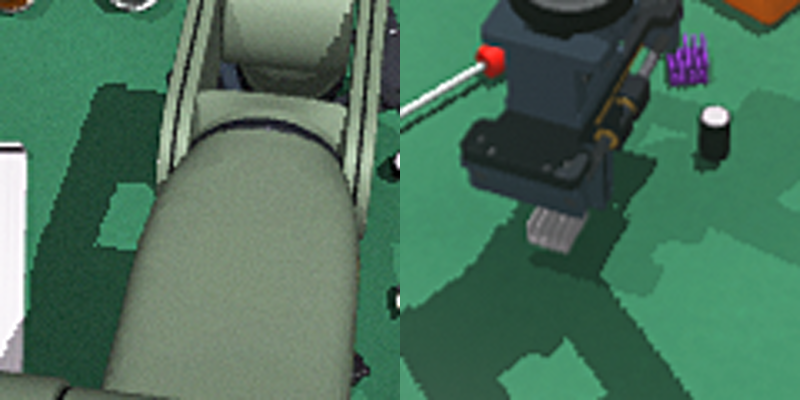

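Run:
```python
from h import *
print(px2w('side',(256.8,219),9),w2px('side',[625,-38,9]))
```

```text
[625.4 -31.9] [258.7 217.4]
```

```bash
python3 -m crank '[{"dx":-0.0043,"dy":0.015,"dz":0,"yaw":0},{"dx":-0.0057,"dy":0.02,"dz":0,"yaw":0},{"dx":-0.0057,"dy":0.02,"dz":0,"yaw":0},{"dx":-0.0057,"dy":0.02,"dz":0,"yaw":0},{"dx":-0.0057,"dy":0.02,"dz":0,"yaw":0},{"dx":-0.0057,"dy":0.02,"dz":0,"yaw":0},{"dx":-0.0057,"dy":0.02,"dz":0,"yaw":0},{"dx":-0.0057,"dy":0.02,"dz":0,"yaw":0},{"dx":-0.0057,"dy":0.02,"dz":0,"yaw":0}]'
python3 - <<'E'
from h import *
s=save('side','s6.png')
b=cv2.resize(s[190:400,130:330],None,fx=2.7,fy=2.7,interpolation=cv2.INTER_CUBIC)
cv2.imwrite('pics/c6.png',b[:,:,::-1])
E
```

```text
time_s: 9.38
ee_pos: [594.5, 69.6, 12.4]
ee_rot: [180.0, -0.0, 16.1]
force: [-0.1, -0.7, -0.1]
gripper_width: 0.3
gripper_force: 0.1
```

View pics/c6.png

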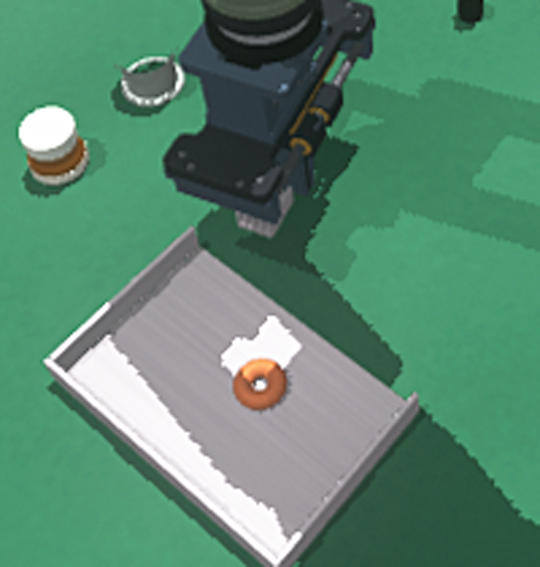

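The heat sink, at crop (262,218), is still square in front of the fingers and heading clear of the wall end at (195,240).

```bash
python3 -m crank '[{"dx":-0.0045,"dy":0.015,"dz":0,"yaw":0},{"dx":-0.0057,"dy":0.02,"dz":0,"yaw":0},{"dx":-0.0057,"dy":0.02,"dz":0,"yaw":0},{"dx":-0.0057,"dy":0.02,"dz":0,"yaw":0},{"dx":-0.0057,"dy":0.02,"dz":0,"yaw":0},{"dx":-0.0043,"dy":0.015,"dz":0,"yaw":0},{"dx":-0.003,"dy":0.01,"dz":0,"yaw":0},{"dx":0,"dy":0,"dz":0,"yaw":0}]'
```

```text
time_s: 10.42
ee_pos: [566.9, 165.0, 12.4]
ee_rot: [180.0, 0.0, 16.1]
force: [-0.4, -0.3, -0.6]
gripper_width: 0.3
gripper_force: 0.0
```

```bash
python3 -m crank '[{"dx":-0.003,"dy":0.01,"dz":0,"yaw":0},{"dx":0.006,"dy":-0.02,"dz":0,"yaw":0},{"dx":0,"dy":0,"dz":0.06,"yaw":0},{"dx":0,"dy":0,"dz":0.06,"yaw":0},{"dx":-0.031,"dy":-0.0644,"dz":0,"yaw":-0.73},{"dx":-0.031,"dy":-0.0644,"dz":0,"yaw":-0.73},{"dx":-0.031,"dy":-0.0644,"dz":0,"yaw":-0.73},{"dx":-0.031,"dy":-0.0644,"dz":0,"yaw":-0.73},{"dx":-0.031,"dy":-0.0644,"dz":0,"yaw":-0.73},{"dx":-0.031,"dy":-0.0644,"dz":0,"yaw":-0.73}]'
python3 -m crank '[{"dx":0,"dy":0,"dz":0,"yaw":0},{"dx":0,"dy":0,"dz":0,"yaw":0}]'
python3 - <<'E'
from h import *
s=save('side','s7.png')
b=cv2.resize(s[190:400,130:400],None,fx=2.7,fy=2.7,interpolation=cv2.INTER_CUBIC)
cv2.imwrite('pics/c7.png',b[:,:,::-1])
E
```

```text
time_s: 11.68
ee_pos: [419.5, -155.0, 108.6]
ee_rot: [180.0, -0.0, -6.0]
force: [0.6, -0.9, -0.3]
gripper_width: 0.8
gripper_force: 0.0
time_s: 11.92
ee_pos: [420.7, -153.0, 108.5]
ee_rot: [-180.0, -0.0, -5.9]
force: [0.4, 0.5, 0.4]
gripper_width: 0.5
gripper_force: 0.0
```

View pics/c7.png

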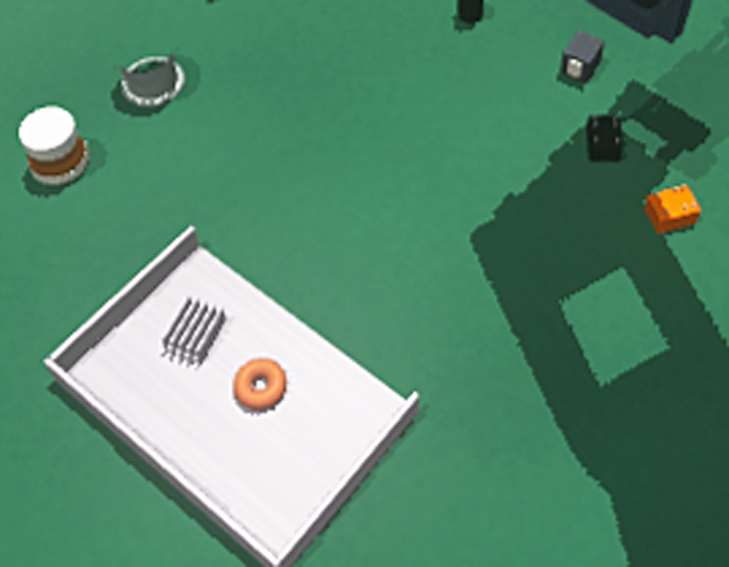

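Heat sink at crop (193,330) and choke at (260,384) are both well inside. Next is the relay.

```bash
python3 -m crank '[{"dx":0.002,"dy":0,"dz":-0.04,"yaw":0.4},{"dx":0,"dy":0,"dz":-0.05,"yaw":0},{"dx":0,"dy":0,"dz":-0.02,"yaw":0},{"dx":0,"dy":0,"dz":-0.01,"yaw":0},{"dx":0,"dy":0,"dz":0,"yaw":0}]'
python3 -m crank '[{"dx":0.0007,"dy":0.01,"dz":0,"yaw":0},{"dx":0.0007,"dy":0.01,"dz":0,"yaw":0},{"dx":0.001,"dy":0.015,"dz":0,"yaw":0},{"dx":0.001,"dy":0.015,"dz":0,"yaw":0},{"dx":0.001,"dy":0.015,"dz":0,"yaw":0},{"dx":0.0014,"dy":0.02,"dz":0,"yaw":0},{"dx":0.0014,"dy":0.02,"dz":0,"yaw":0},{"dx":0.0014,"dy":0.02,"dz":0,"yaw":0},{"dx":0.0014,"dy":0.02,"dz":0,"yaw":0}]'
python3 - <<'E'
from h import *
s=save('side','s8.png')
b=cv2.resize(s[190:400,200:400],None,fx=2.7,fy=2.7,interpolation=cv2.INTER_CUBIC)
cv2.imwrite('pics/c8.png',b[:,:,::-1])
print(px2w('side',(353.3,241.1),12))
E
```

```text
time_s: 12.6
ee_pos: [422.7, -151.9, 12.2]
ee_rot: [-180.0, 0.0, -3.7]
force: [-0.2, 0.1, 1.0]
gripper_width: 0.5
gripper_force: 0.0
time_s: 13.72
ee_pos: [430.3, -35.5, 12.4]
ee_rot: [180.0, 0.0, -3.8]
force: [-0.2, -0.3, 0.3]
gripper_width: 0.7
gripper_force: 0.2
[ 424.1 -105.7]
```

View pics/c8.png

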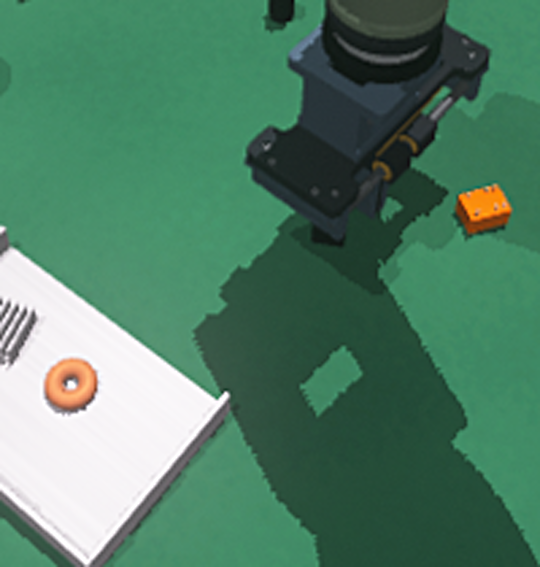

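```bash
python3 - <<'E'
from h import *
print(px2w('side',(321,278),10),w2px('side',[432,-6,10]))
E
python3 -m crank '[{"dx":0.001,"dy":0.015,"dz":0,"yaw":0},{"dx":0.0014,"dy":0.02,"dz":0,"yaw":0},{"dx":0.0014,"dy":0.02,"dz":0,"yaw":0},{"dx":0.0014,"dy":0.02,"dz":0,"yaw":0},{"dx":0.0014,"dy":0.02,"dz":0,"yaw":0},{"dx":0.0014,"dy":0.02,"dz":0,"yaw":0}]'
python3 - <<'E'
from h import *
s=save('side','s9.png');g=s.max(2)
m=(g<45).astype('uint8');m[:w2px('side',[436,70,20])[1].astype(int)]=0
n,l,st,ce=cv2.connectedComponentsWithStats(m)
for i in range(1,n):
  if st[i,4]>20: print(st[i],ce[i],px2w('side',ce[i],10))
print(w2px('side',[438,87,10]))
E
```

```text
[427.4   8.9] [323.3 271.7]
time_s: 14.52
ee_pos: [436.8, 56.6, 12.4]
ee_rot: [180.0, -0.0, -3.8]
force: [0.2, -0.8, -0.7]
gripper_width: -0.0
gripper_force: 0.1
[270 294  29  14 207] [286.10144928 298.87439614] [453.6  86.9]
[  0 364  31  50 192] [ 16.77604167 392.66666667] [695.9 487.9]
[553 371   7  49 105] [556.73333333 397.64761905] [  3.8 -33.9]
[510 372  18  48 536] [518.71828358 400.01119403] [50.5  6.5]
[292.7 303.4]
```

```bash
python3 -m crank '[{"dx":0.001,"dy":0.015,"dz":0,"yaw":0},{"dx":0.0014,"dy":0.02,"dz":0,"yaw":0},{"dx":0.0014,"dy":0.02,"dz":0,"yaw":0},{"dx":0.0014,"dy":0.02,"dz":0,"yaw":0},{"dx":0.0014,"dy":0.02,"dz":0,"yaw":0},{"dx":0.0014,"dy":0.02,"dz":0,"yaw":0},{"dx":0.001,"dy":0.018,"dz":0,"yaw":0},{"dx":0.001,"dy":0.012,"dz":0,"yaw":0},{"dx":0,"dy":0,"dz":0,"yaw":0}]'
python3 -m crank '[{"dx":-0.001,"dy":-0.025,"dz":0,"yaw":0},{"dx":0,"dy":0,"dz":0.06,"yaw":0},{"dx":0,"dy":0,"dz":0.06,"yaw":0},{"dx":0,"dy":-0.06,"dz":0.04,"yaw":0},{"dx":0,"dy":-0.07,"dz":0,"yaw":0},{"dx":0,"dy":-0.07,"dz":0,"yaw":0},{"dx":0,"dy":-0.07,"dz":0,"yaw":0},{"dx":0,"dy":-0.07,"dz":0,"yaw":0},{"dx":0,"dy":-0.07,"dz":0,"yaw":0},{"dx":0,"dy":-0.07,"dz":0,"yaw":0}]'
python3 - <<'E'
from h import *
for cam in('top','side'):
  s=save(cam,cam+'10.png');g=s.max(2)
  cs=np.array([w2px(cam,[x,y,0]) for x,y in((415,120),(605,120),(605,272),(415,272))])
  t=np.zeros(g.shape,'uint8');cv2.fillConvexPoly(t,cs.astype(np.int32),1)
  m=((g<70)&(t>0)).astype('uint8')
  n,l,st,ce=cv2.connectedComponentsWithStats(m)
  for i in range(1,n):
    if st[i,4]>15: 
      x,y,w,h,a=st[i];print(cam,st[i],px2w(cam,ce[i],12),[px2w(cam,q,12) for q in((x,y),(x+w,y+h))])
def diff(a,b):  # bystanders: before/after
  A=cv2.imread('pics/'+a);B=cv2.imread('pics/'+b);d=cv2.absdiff(A,B).max(2)
  return d
d=diff('side10.png','s7.png')
for n,p,h in(('cap',(587,-161),20),('trf',(481,-168),15),('orange',(350,-86),10),('purple',(656,-216),10),('spool',(741,54),20),('jar',(750,157),20),('choke',(493,207),6),('hs',(554,205),10)):
  u,v=w2px('side',[*p,h]).astype(int);print(n,d[v-10:v+10,u-10:u+10].mean().round(1))
E
```

```text
time_s: 15.7
ee_pos: [444.8, 172.0, 12.3]
ee_rot: [180.0, -0.0, -3.8]
force: [0.6, -0.2, -0.2]
gripper_width: 0.7
gripper_force: 0.0
time_s: 16.95
ee_pos: [443.1, -234.8, 140.4]
ee_rot: [180.0, -0.0, -3.9]
force: [0.8, -1.0, 0.2]
gripper_width: 0.6
gripper_force: 0.0
top [172 247  13   9 101] [458.3 196.4] [array([469.4, 213.5]), array([444.7, 178.5])]
side [235 332  21  24 229] [455.9 200. ] [array([484.6, 195.5]), array([427. , 206.2])]
cap 1.7
trf 10.0
orange 44.1
purple 1.8
spool 1.8
jar 1.4
choke 7.0
hs 2.5
```

Run:
```python
from h import *
for f in('s0.png','s7.png','side10.png'):
  h=cv2.cvtColor(cv2.imread('pics/'+f),cv2.COLOR_BGR2HSV)
  for nm,lo,hi,(x,y,w) in(('or',(8,130,40),(24,255,255),(355,245,50)),('trf',(0,0,0),(179,110,255),(328,195,35)),('choke',(5,120,40),(16,255,255),(205,310,45))):
    m=cv2.inRange(h,lo,hi)[y:y+w,x:x+w];M=cv2.moments(m,True)
    print(f,nm,M['m00'],(M['m10']/max(M['m00'],1)+x,M['m01']/max(M['m00'],1)+y))
```

```text
s0.png or 256.0 (378.4765625, 267.11328125)
s0.png trf 218.0 (345.11467889908255, 210.44954128440367)
s0.png choke 0.0 (205.0, 310.0)
s7.png or 257.0 (378.41634241245134, 267.0856031128405)
s7.png trf 238.0 (346.3613445378151, 209.25210084033614)
s7.png choke 244.0 (225.99590163934425, 331.7418032786885)
side10.png or 256.0 (378.4296875, 267.0546875)
side10.png trf 219.0 (345.1506849315069, 210.46575342465752)
side10.png choke 247.0 (225.94736842105263, 331.7125506072874)
```

Nothing else moved.

```bash
python3 -c "
from workcell import ticket
print(ticket.job_done())"
```

```text
the job is handed in; nothing more can be done
None
```

The choke, heat sink and relay all lie well inside the reject tray. Image checks on the capacitor, transformer, spool, jar and both look-alikes show no movement, and the job was handed in at about 17 s of the 64 s allowed.

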